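Tighten a carousel's retaining ring with a two-pin spanner

TASK

The retaining ring that holds the tube tray on the sample carousel is loose. Take the two-pin spanner from its stand, get both of its pins into a pair of opposite holes in the ring, turn the ring clockwise (seen from above) until it is home against its stop, then put the spanner back standing in its stand and let go. Be gentle with the carousel: feel for the holes with light pressure and never force the ring, and do not disturb the other things on the bench or touch the carousel with the fingers.

Things in the scene. Friction and masses are not known exactly. Their poses are not given: they have to be found in the camera images.
- spanner: Two-pin spanner, standing upright, 0.22 kg. Origin: centre of the flat underside of its steel bar; x along the bar, z up. Bar 68 (x) x 24 (y) x 10 mm (z 0 to 10). Two steel pins, 7 mm diameter, point down from the bar at x = +25 and -25 mm, 10 mm long, the last 3 mm tapered. Round stem 14 mm diameter, z 10 to 50. Black handle block on top, 60 (x) x 20 (y) x 34 mm (z 50 to 84), to be gripped across its 20 mm. It stands in the stand at the start.
- pin_a (a point): Tip of the spanner's pin at +x (10 mm below the bar's underside).
- pin_b (a point): Tip of the spanner's pin at -x.
- stand: Grey fixed block 94 (x) x 52 (y) x 40 mm high, origin at the centre of its underside. Its top (40 mm) has a straight groove along x, 66 long, 13 wide, 14 mm deep, for both pins; the spanner's bar rests flat on the top with about 3 mm of play in y and 4 mm in x.
- carousel: Sample carousel, fixed to the bench: round white base 210 mm diameter, 60 mm high, with a small panel at its -x side; on it a grey tray 188 mm diameter (z 62 to 80) with red-capped tubes 28 mm tall standing 79 mm from the axis. Origin: centre of the base's underside. The tray is braked firmly (about 5 N m) at an angle that differs every time and is not reported. So the ring holes' direction must be seen or felt.
- ring_top (a point): Centre of the ring's flat top face, on the vertical turning axis, 98 mm above the carousel's underside (does not turn). Ring: aluminium, 74 mm diameter, 16 mm high, four holes 10 x 10 mm, 16 mm deep, 25 mm from the axis, 90 degrees apart, at an unknown angle. Opposite holes take both pins with 1.5 mm play all round (farther off, they wedge); the bar can go down onto the face.
- ring (a joint): Clockwise turn (from above) of the ring relative to the tray, rad: starts at 0.2 to 0.4, home against a firm stop at 1.10; anticlockwise it goes to -1.0. Friction 0.2 N m; it stays where left. It does not tell the holes' direction. Delicate: touch it lightly, about 5 N, never over 40 N summed over all the spanner's contacts (wedged pins and pushing at the stop multiply the wrist's force).
- pipette: Bystander: pipette lying flat, 200 mm long, origin under its middle.
- tip_box: Bystander: yellow box of pipette tips, 90 x 62 x 50 mm.
- jar: Bystander: amber jar with white cap, 42 mm diameter, 46 mm high, beside the carousel.
- well_plate: Bystander: flat plate with wells, 85 x 127 x 14 mm.
- small_carton: Bystander: carton of 12 red-capped tubes, 84 x 108 mm, 89 mm high.
Mind the look-alikes: they are no part of the job. What is shaped like the stand but pink or red is not meant.

How it is judged:
On the way, in this order (a step that is already met when the one before it is completed fails the run):
1. both pins of the spanner are at least 6 mm down in holes of the ring, the spanner centred on it (z of each of pin_a, pin_b in the frame of ring_top below -0.006 m and horizontal distance between spanner and ring_top below 0.005 m), for 0.2 s.
2. the ring is turned home with both pins still in its holes (all of step 1 and value of joint ring above 1.02 rad), for 0.1 s.
At the end, for the whole second after the job is handed in: The ring is home (ring joint above 1.02 of 1.10 rad), and the spanner stands upright (within 0.08 rad) and at rest in its stand, its pins in the groove and its bar flat on the stand's top (within 3 mm in height, centred within 10 mm), released (value of joint ring above 1.02 rad and horizontal distance between spanner and stand below 0.01 m and z of spanner in the frame of stand between 0.037 and 0.043 m and angle between spanner's own z axis and vertical below 0.08 rad and linear speed of spanner below 0.02 m/s and contact force between spanner and the fingers below 0.1 N); the robot touches nothing.
It fails at once if the spanner presses on the carousel, tray or ring with more than 40 N, summed over the contacts (contact force between spanner and carousel above 40 N).
It fails at once if the fingers touch the carousel, its tray or its ring (over 1 N) (contact force between the fingers and carousel above 1 N).
It fails at once if a bystander is pushed more than 20 mm (distance of any of pipette, tip_box, jar, well_plate, small_carton from where it was at the start of the episode above 0.02 m).
It also fails if it takes over 72 s, if anything falls off the work surface, if the arm or the gripper's body presses on something with over 40 N, if the wrist force passes 120 N, or if a joint passes its speed limit or range.

ROBOT

A 7-joint arm with a two-finger parallel gripper is mounted at the origin on the work surface. World frame = base frame: x ahead of the robot, y to its left, z up, the work surface at z = 0. Lengths are in m, angles in rad, forces in N, time in s.
With the tool pointing down it reaches from about 0.425 to 0.925 m from the base axis. Payload 6.8 kg.
Tool frame: the origin (TCP) lies at the very end of the fingers, on their centre line; the grasp point (between the pads) lies 19 mm behind it; z points along the fingers, x is the direction in which the jaws open and shut, and the axes are right-handed (so a half turn about z gives the same grasp; the last joint's range is limited). The gripper opens to 85 mm and grips with 20 to 120 N. Pads are 22 mm wide; open, the fingers measure 114 mm over their backs; the gripper's body (76 mm by 85 mm) begins 54 mm behind the grasp point. The pads swing forward as they close: fully open they stand 13 mm farther back than shut.
Start: joints at [-0.108, 0.477, 0.022, 1.555, -0.011, 1.109, -0.083], TCP at [0.675, 0, 0.231] pointing down, gripper open.
Joint ranges: [-2.96, 2.96], [-0.34, 2.1], [-1.41, 1.46], [0.24, 2.44], [-1.37, 4.51], [0.17, 1.92], [-2.96, 2.96]. Speed limits (rad/s): [2.39, 2.39, 3.14, 3.14, 3.14, 3.14, 3.14].

INTERFACE

Orientations are given as a rotation vector (axis times angle).
In Python, from bench import r, grab_frame gives the robot as it stands. The module is installed in compiled form; this text tells all that it offers.
- The arm moves only by the tool send_rows, never from a script. Its argument "series" is a list of rows, each a list of 2 entries, a list of its own where there are three numbers: the shift along the tool's x, y, z in m, then the turn, a rotation vector about the tool's x, y, z in units of 5 degrees (1.0 is 5 degrees). A call has 1 to 20 rows; each row shifts and turns the commanded pose from where the row before left it, along the tool's axes as they then stand; what a row does not reach is not made up. A row lasts 1/8 s, in which the tool goes at most 62.5 mm and 10.7 degrees, less where a joint would pass 70% of its speed; a pose out of reach is approached as far as the arm can. A call is refused whole if a number of a shift passes 0.0625 or a number of a turn 1, either way. A call with a gripper value outside its range is refused whole. "fingers" is the closure in counts, from 0 (fully open) to 255 (shut), set as the call begins (left out, the last holds). The fingers move at their own pace and stop on an object; "grip_force" is the grip in N (left out, the last holds). Time passes only in rows, so rows that do not move let the fingers close. It gives the time, the measured TCP pose, the force and the opening at its end, in the units of the state.
- r.get_obs(): the state, without advancing time (a new reading comes with each control period).
- grab_frame(name): name is "scene" or "side" or "wrist"; returns a dict with "frame" (384x512x3 uint8, red, green, blue), "fx", "fy", "cx", "cy" (pixels), "origin" and "rotation" of the camera in the world; the wrist camera has in their place "T_tool_cam" (4x4, takes a point from camera to tool coordinates, whose origin is the TCP and whose axes are the tool frame's). Camera axes: x right, y down, z forward; pixel columns grow to the right and rows downward; lengths in m; the calibration is good to about 2 mm. A picture is of the moment at which its call begins: read the wrist's pose just before it. There is no depth.
- r.hand_in(): hands the job in, once; it reports no verdict.
The state is a dict: "clock": time; "joints": joint angles; "qvel": joint speeds; "tau": joint torques, N m; "tcp_pos": TCP position; "orientation": TCP orientation; "contact_force": force on the tool from outside, world axes, zero at the start; "moment": the same for the moment, N m; "grip_width": finger opening in m.
Only numpy, scipy, OpenCV 4.12 (cv2) and the standard library are available. Lean on these libraries where they do the work, as an engineer would, in place of code of your own. Each camera call takes 0.05 s, during which the arm holds its last target.

## Working session

There is one attempt and no reset: what is moved stays moved. The work goes in short steps, Python scripts to look and compute and a tool call to move; the robot and the scene stay as the last step left them, time stands still between calls to the robot, and variables do not carry over. Pictures are saved under pics/ and viewed, and the job is handed in when it is done.

Besides the shell and the picture viewer there is one more tool, called after ">>>" as a command line: name --argument value ..., lists and objects as JSON in quotes. send_rows: Moves the arm, as the interface text tells. Its arguments: {"type":"object","properties":{"series":{"type":"array"},"fingers":{"type":"number"},"grip_force":{"type":"number"}},"required":["series"]}

```bash
mkdir -p pics; python3 - <<'E'
from bench import r, grab_frame
import cv2,numpy as np
print(r.get_obs())
for n in ["scene","side","wrist"]:
    f=grab_frame(n); cv2.imwrite(f"pics/{n}0.png",f["frame"][:,:,::-1])
    print(n,{k:np.round(v,4).tolist() if not np.isscalar(v) else v for k,v in f.items() if k!="frame"})
E
```

```text
{'clock': 0.0, 'joints': array([-0.10806256,  0.47781133,  0.02234422,  1.55646668, -0.01147355,
        1.10928161, -0.08309608]), 'qvel': array([-2.16191422e-03,  5.59898256e-05,  2.03950787e-03,  2.91080937e-05,
        2.14196087e-04, -1.96781483e-03,  4.64825932e-04]), 'tau': array([-5.45967814e-04, -5.96443820e+01,  1.60769675e+00, -2.81194621e+01,
        1.24063640e-02,  9.39900521e-03,  2.20753498e-05]), 'tcp_pos': array([ 6.74405035e-01, -5.11343583e-05,  2.30311846e-01]), 'orientation': array([ 3.14142846e+00, -6.69281827e-06, -2.87670635e-03]), 'contact_force': array([-0.83826696, -0.21695259, -0.66195516]), 'moment': array([-0.01398678,  0.00178126, -0.01122446]), 'grip_width': 0.08523002956380679}
scene {'fx': 395.8952429206074, 'fy': 395.8952429206074, 'cx': 264.7209684607225, 'cy': 202.37198893837507, 'origin': [1.0964, 0.1813, 0.9084], 'rotation': [-1.5273, -2.2296, 0.6948]}
side {'fx': 416.8543148327785, 'fy': 416.8543148327785, 'cx': 263.9296587712362, 'cy': 187.34514220992205, 'origin': [0.3703, -0.9651, 0.8099], 'rotation': [-2.2148, 0.206, -0.0943]}
wrist {'fx': 332.2027447399096, 'fy': 332.2027447399096, 'cx': 259.7030202779684, 'cy': 192.55578234258903, 'T_tool_cam': [[1.0, -0.0001, 0.0, -0.0006], [0.0001, 0.9571, 0.2897, -0.0735], [-0.0001, -0.2897, 0.9571, -0.142], [0.0, 0.0, 0.0, 1.0]]}
```

View pics/scene0.png

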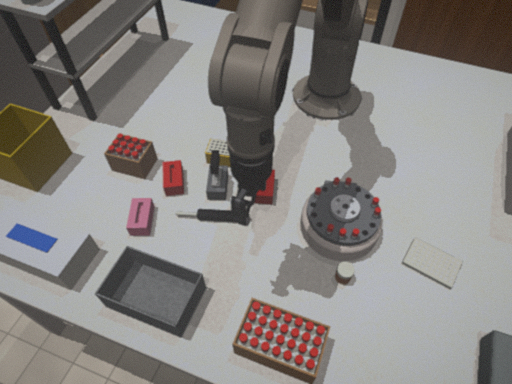

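View pics/side0.png

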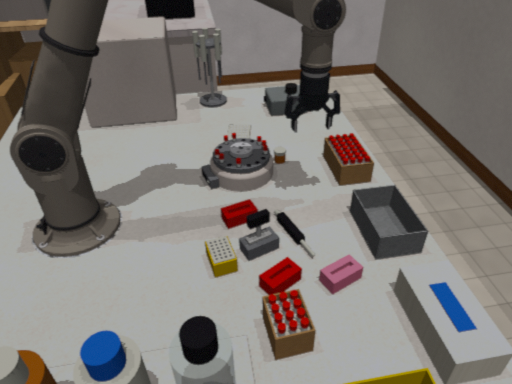

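View pics/wrist0.png

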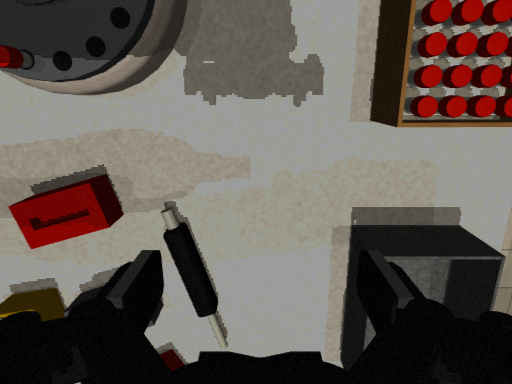

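```bash
cat > h.py <<'E'
from bench import r, grab_frame
import cv2,numpy as np
from scipy.spatial.transform import Rotation as R
def cam(n):
    o=r.get_obs(); f=grab_frame(n)
    if n=="wrist":
        T=np.eye(4);T[:3,:3]=R.from_rotvec(o["orientation"]).as_matrix();T[:3,3]=o["tcp_pos"]
        T=T@f["T_tool_cam"]; f["Rm"]=T[:3,:3];f["o"]=T[:3,3]
    else: f["Rm"]=R.from_rotvec(f["rotation"]).as_matrix() if np.size(f["rotation"])==3 else np.array(f["rotation"]); f["o"]=np.array(f["origin"])
    return f
def ray(f,u,v):
    d=f["Rm"]@np.array([(u-f["cx"])/f["fx"],(v-f["cy"])/f["fy"],1]); return f["o"],d/np.linalg.norm(d)
def onz(f,u,v,z):
    o,d=ray(f,u,v); return o+d*(z-o[2])/d[2]
def proj(f,p):
    c=f["Rm"].T@(np.array(p)-f["o"]); return np.array([f["fx"]*c[0]/c[2]+f["cx"],f["fy"]*c[1]/c[2]+f["cy"]])
def crop(f,x0,y0,x1,y1,s,name):
    c=f["frame"][y0:y1,x0:x1,::-1]; cv2.imwrite("pics/"+name,cv2.resize(c,None,fx=s,fy=s,interpolation=cv2.INTER_CUBIC))
E
python3 - <<'E'
from h import *
s=cam("scene");d=cam("side")
crop(s,190,130,290,230,6,"s_sp.png");crop(d,200,180,340,300,5,"d_sp.png");crop(s,290,160,400,260,6,"s_car.png")
print(onz(s,217,185,.04),onz(d,259,243,.04)); print(onz(s,345,208,.098),onz(d,242,148,.098))
E
```

```text
[ 0.51804127 -0.17174883  0.04      ] [ 0.4936297  -0.20371575  0.04      ]
[0.50601624 0.17742829 0.098     ] [0.50452697 0.17109396 0.098     ]
```

View pics/s_sp.png

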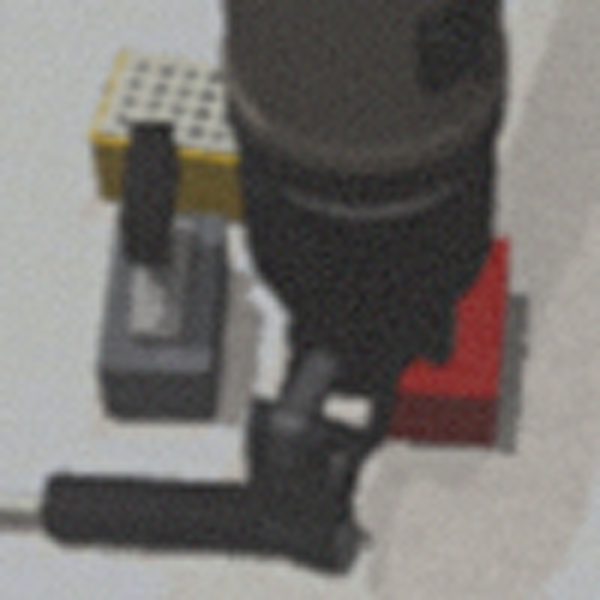

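View pics/d_sp.png

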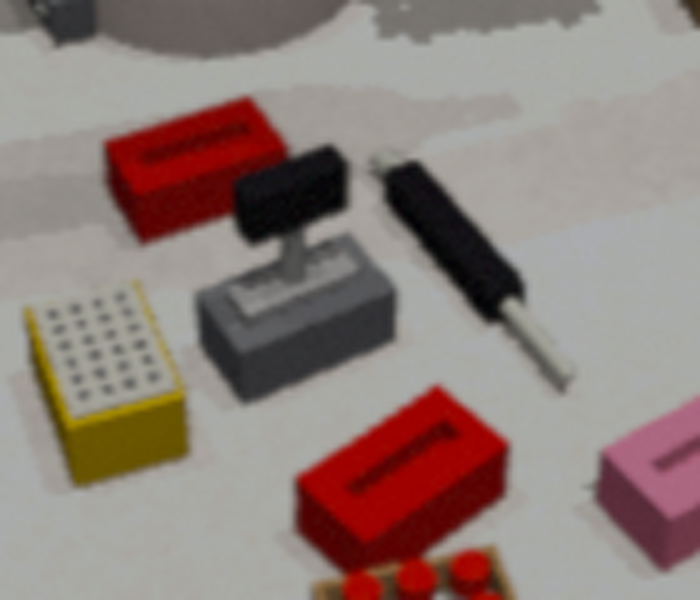

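View pics/s_car.png

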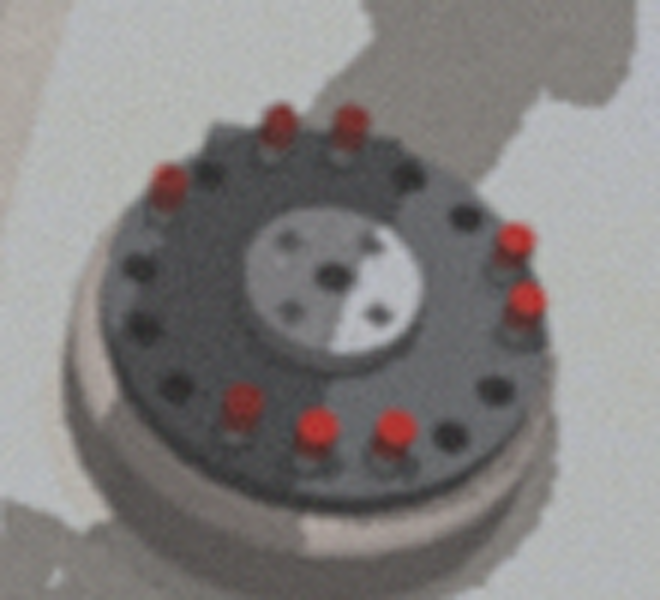

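Candidates for the stand/spanner: grey block carrying the black-handled spanner (scene 217,185; side 259,235), the empty red blocks (scene 173,177 and 265,187), the pink block (scene 140,215), and the black screwdriver (scene 215,215). I choose the grey one with the spanner, which the close crops confirm. Next I measure it.

```bash
python3 - <<'E'
from h import *
s=cam("scene");d=cam("side")
print("ring holes")
P=[]
for u,v in [(290,240),(372,240),(379,314),(292,313),(333,277)]:
    p=onz(s,290+(u+.5)/6-.5,160+(v+.5)/6-.5,.098);P.append(p);print(p.round(4))
P=np.array(P)[:4];c=P.mean(0);print("c",c,np.rad2deg(np.arctan2(*(P-c)[:,1::-1].T if 0 else ((P-c)[:,1],(P-c)[:,0]))),np.linalg.norm((P-c)[:,:2],axis=1))
print("side stand top corners")
for u,v in [(198,295),(350,237),(395,293),(248,350)]: print(onz(d,200+u/5,180+v/5,.04).round(4))
print("handle top")
for u,v in [(235,180),(333,147),(348,162),(250,192)]: print(onz(d,200+u/5,180+v/5,.124).round(4))
print("scene stand top")
for u,v in [(103,345),(222,352),(120,215)]: print(onz(s,190+u/6,130+v/6,.04).round(4))
print("scene handle top")
for u,v in [(133,122),(173,122)]: print(onz(s,190+u/6,130+v/6,.124).round(4))
E
```

```text
ring holes
[0.4875 0.1544 0.098 ]
[0.4749 0.1865 0.098 ]
[0.5104 0.1982 0.098 ]
[0.523  0.1647 0.098 ]
[0.4993 0.1759 0.098 ]
c [0.49896844 0.17593991 0.098     ] [-117.97280904  156.26321703   62.74128433  -25.08591184] [0.02441111 0.02627696 0.02501679 0.02655066]
side stand top corners
[ 0.4462 -0.1797  0.04  ]
[ 0.5331 -0.151   0.04  ]
[ 0.5479 -0.1976  0.04  ]
[ 0.4658 -0.2239  0.04  ]
handle top
[ 0.4671 -0.1883  0.124 ]
[ 0.5197 -0.1726  0.124 ]
[ 0.525  -0.1855  0.124 ]
[ 0.473  -0.1986  0.124 ]
scene stand top
[ 0.5358 -0.1932  0.04  ]
[ 0.5195 -0.1409  0.04  ]
[ 0.4626 -0.2195  0.04  ]
scene handle top
[ 0.4731 -0.1986  0.124 ]
[ 0.4666 -0.1822  0.124 ]
```

>>> send_rows --series '[[[-0.036,0.037,0],[0,0,0]],[[-0.036,0.037,0],[0,0,0]],[[-0.036,0.037,0],[0,0,0]],[[-0.036,0.037,0],[0,0,0]],[[-0.036,0.037,0],[0,0,0]],[[0,0,0],[0,0,-1]],[[0,0,0],[0,0,-1]],[[0,0,0],[0,0,-1]],[[0,0,0],[0,0,-1]],[[0,0,0],[0,0,-1]],[[0,0,0],[0,0,-1]],[[0,0,0],[0,0,-1]],[[0,0,0],[0,0,-1]],[[0,0,0],[0,0,-1]],[[0,0,0],[0,0,-1]],[[0,0,0],[0,0,-1]],[[0,0,0],[0,0,-1]],[[0,0,0],[0,0,-1]],[[0,0,0],[0,0,-1]],[[0,0,0],[0,0,-1]]]' --fingers 0 --grip_force 60

```text
clock: 2.85
tcp_pos: [0.495, -0.185, 0.2314]
orientation: [2.49, 1.916, 0.0]
contact_force: [-1.0, 0.4, -0.6]
grip_width: 0.0851
```

>>> send_rows --series '[[[0,0,0],[0,0,-1]],[[0,0,0],[0,0,-1]],[[0,0,0],[0,0,-1]],[[0,0,0],[0,0,-1]],[[0,0,0],[0,0,-1]],[[0,0,0],[0,0,-1]],[[0,0,0],[0,0,0]],[[0,0,0],[0,0,0]]]'

```text
clock: 3.85
tcp_pos: [0.495, -0.185, 0.2313]
orientation: [1.915, 2.491, 0.0]
contact_force: [-0.3, -0.6, 0.5]
grip_width: 0.0853
```

```bash
python3 - <<'E'
from h import *
f=cam("wrist");cv2.imwrite("pics/w1.png",cv2.resize(f["frame"][:,:,::-1],None,fx=1.5,fy=1.5))
o=r.get_obs();print(o["joints"].round(3),o["tcp_pos"],o["orientation"],o["contact_force"],o["clock"])
s=cam("scene");cv2.imwrite("pics/s1.png",s["frame"][:,:,::-1])
E
```

```text
[ 0.395  0.245 -0.182  1.895  0.052  1.006  2.021] [ 0.49501051 -0.18501962  0.23134542] [1.91419062e+00 2.49097003e+00 1.62502767e-05] [-0.18352969  0.44261751  0.04803566] 3.9
```

View pics/w1.png

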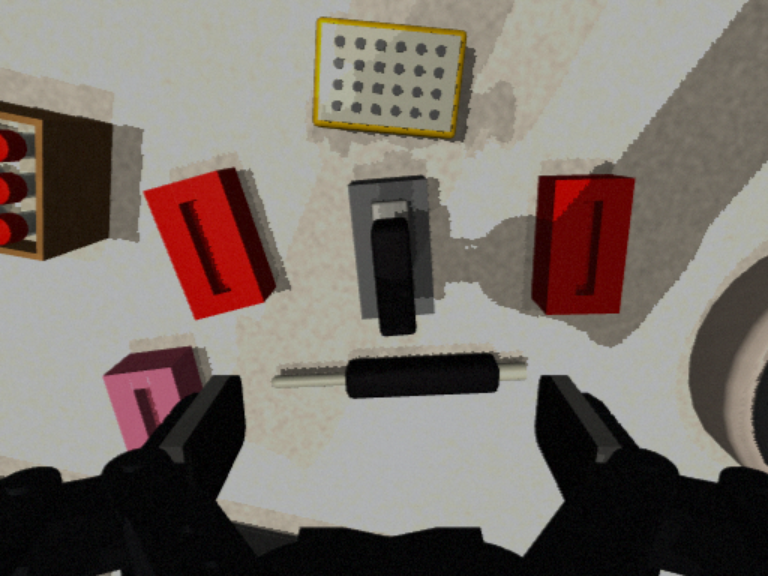

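The wrist view shows the spanner's handle at about (395,275) of the 768-wide picture, with the stand below it, the red blocks on both sides and the screwdriver below. I measure the handle edges.

```bash
python3 - <<'E'
from h import *
f=cam("wrist");g=cv2.cvtColor(f["frame"],cv2.COLOR_RGB2GRAY)
print(g[140:228:8,240:290:2])
m=(g<38).astype(np.uint8); m[:, :235]=0;m[:,290:]=0;m[:140]=0;m[228:]=0
n,l,st,ce=cv2.connectedComponentsWithStats(m);i=1+np.argmax(st[1:,4]);print(st[i],ce[i])
c=cv2.findContours((l==i).astype(np.uint8),0,2)[0][0]
e=[]
for v in range(155,220,4):
    xs=np.where(l[v]==i)[0]; e.append((v,xs.min()-.5,xs.max()+.5))
e=np.array(e);print(e)
mid=(e[:,1]+e[:,2])/2
# far end top face
for u,v in [(mid[0],e[0,0]),(mid[-1],e[-1,0])]:
    print(onz(f,u,v,.124))
bot=st[i][1]+st[i][3]-.5
print("far end",bot,onz(f,np.polyval(np.polyfit(e[:,0],mid,1),bot),bot,.124), "near",st[i][1])
p=np.polyfit(e[6:,0],mid[6:],1);a=onz(f,np.polyval(p,180),180,.124);b=onz(f,np.polyval(p,bot),bot,.124);dd=b-a
print(a,b,np.rad2deg(np.arctan2(dd[1],dd[0])))
crop(f,220,110,310,235,6,"w1c.png")
E
```

```text
[[ 85  82  86  85 123 157 134 124 124 121 123 119 115 114  71 111  39  30
   80  43  47  45  78  86 104]
 [ 81  84  79  86  70   6   0   3   3   9   4   3   0   1   3   5  30  30
   39  42  42  43  40  98 108]
 [ 81  79  84  83  12  17  15  20  19  20  14  12  18  14  13  11   2  32
   29  46  42  43  38  62 110]
 [ 81  85  81  80  19   8  19  14  16  22  11  15  17  13   9   6   5  24
   29  46  44  42  52  49 113]
 [ 82  84  80  81  47   7  12  11  18  17  14  12  15  11  17  15   4  21
   28  43  49  49  52  49 104]
 [ 83  81  83  78  80  10  14  19  14  14  15  13  11  15  16  12  13   6
   47  50  49  49  50  50  80]
 [ 80  80  80  80  75  33  10   1   9   5   6  12   6  15  12   7   8   2
   46  49  47  54  50  46  75]
 [ 91  82  82  79  76  62  10   5   4   4  12   7   8   5  15  16   5   7
   40  48  50  49  49  51  51]
 [117  81  81  80  79  77  11   8  13  10  11  11   4   8   8   4   7   2
   34  84  90  85  90  86  86]
 [172 103 123 121 141 165  80   3   9   6   9   7   7   6  10   8   5   0
    0 170 170 173 173 177 176]
 [172 168 167 169 169 168 166  10  14   7  14   8  15  14  11  14   3   8
    6 173 176 175 173 174 174]]
[ 247  140   31   84 2080] [262.95576923 181.93125   ]
[[155.  246.5 277.5]
 [159.  247.5 276.5]
 [163.  247.5 276.5]
 [167.  247.5 277.5]
 [171.  247.5 277.5]
 [175.  248.5 276.5]
 [179.  248.5 274.5]
 [183.  249.5 275.5]
 [187.  249.5 275.5]
 [191.  249.5 276.5]
 [195.  250.5 275.5]
 [199.  250.5 275.5]
 [203.  251.5 275.5]
 [207.  251.5 276.5]
 [211.  251.5 276.5]
 [215.  252.5 276.5]
 [219.  253.5 276.5]]
[ 0.4668404  -0.19088283  0.124     ]
[ 0.51638681 -0.17506526  0.124     ]
far end 223.5 [ 0.52024077 -0.17443064  0.124     ] near 140
[ 0.48576552 -0.18586285  0.124     ] [ 0.52011161 -0.17394643  0.124     ] 19.134283583147326
```

View pics/w1c.png

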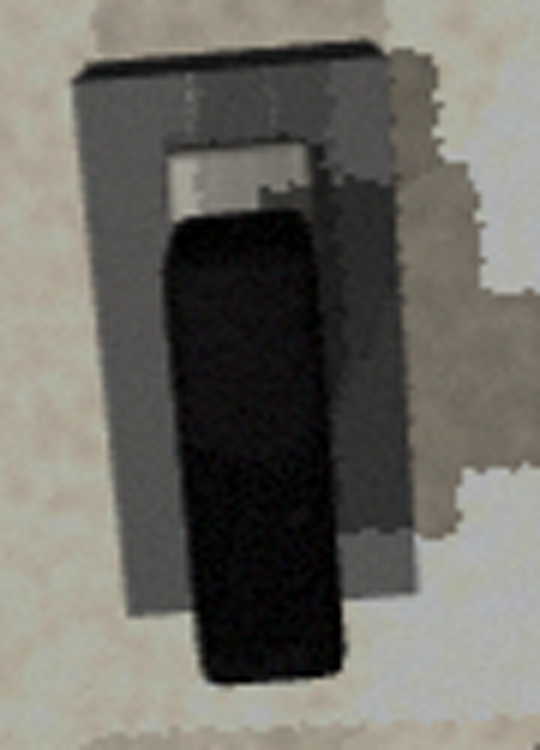

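```bash
python3 - <<'E'
from h import *
f=cam("wrist")
def P(L,z): return np.array([onz(f,220+(u+.5)/6-.5,110+(v+.5)/6-.5,z) for u,v in L])
def ang(d): return np.rad2deg(np.arctan2(d[1],d[0])).round(2)
S=P([(75,80),(385,57),(415,592),(128,615)],.04);print("stand",S[:,:2].round(4),S.mean(0),ang(S[2]-S[1]),ang(S[3]-S[0]),np.linalg.norm(S[2]-S[1]),np.linalg.norm(S[1]-S[0]),np.linalg.norm(S[3]-S[2]))
H=P([(167,245),(312,225),(343,672),(205,683)],.124);print("handle",H[:,:2].round(4),ang(H[2]-H[1]),ang(H[3]-H[0]),np.linalg.norm(H[3]-H[2]))
u=np.array([np.cos(np.deg2rad(17.5)),np.sin(np.deg2rad(17.5)),0]); print("c from far end",(H[2]+H[3])/2-.03*u)
B=P([(170,152),(308,142)],.05);print("bar end",B,ang(B[1]-B[0])-90,np.linalg.norm(B[1]-B[0]),B.mean(0)+.034*u)
E
```

```text
stand [[ 0.4583 -0.2231]
 [ 0.4416 -0.1749]
 [ 0.5295 -0.144 ]
 [ 0.5468 -0.1921]] [ 0.49407305 -0.18352962  0.04      ] 19.42 19.34 0.09314719022365922 0.05098725665261707 0.05112729340304497
handle [[ 0.4663 -0.2024]
 [ 0.4592 -0.1855]
 [ 0.5161 -0.1653]
 [ 0.5224 -0.1828]] 19.49 19.27 0.018600955278716243
c from far end [ 0.49064256 -0.1830783   0.124     ]
bar end [[ 0.46440853 -0.2051079   0.05      ]
 [ 0.45713905 -0.18406601  0.05      ]] 19.060000000000002 0.022262226048221073 [ 0.49320017 -0.18436296  0.05      ]
```

>>> send_rows --series '[[[0,0,0],[0,0,-0.86]],[[0.002,-0.0025,0],[0,0,0]],[[0,0,0.03],[0,0,0]],[[0,0,0.03],[0,0,0]],[[0,0,0.025],[0,0,0]],[[0,0,0.025],[0,0,0]],[[0,0,0.02],[0,0,0]],[[0,0,0.011],[0,0,0]],[[0,0,0],[0,0,0]],[[0,0,0],[0,0,0]]]'

```text
clock: 5.3
tcp_pos: [0.4925, -0.1841, 0.091]
orientation: [1.817, 2.561, 0.001]
contact_force: [-0.1, -0.3, 0.0]
grip_width: 0.0855
```

```bash
python3 - <<'E'
from h import *
d=cam("side");crop(d,200,150,330,260,6,"d2.png")
f=cam("wrist");cv2.imwrite("pics/w2.png",f["frame"][:,:,::-1])
E
```

```text
(no output)
```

View pics/d2.png

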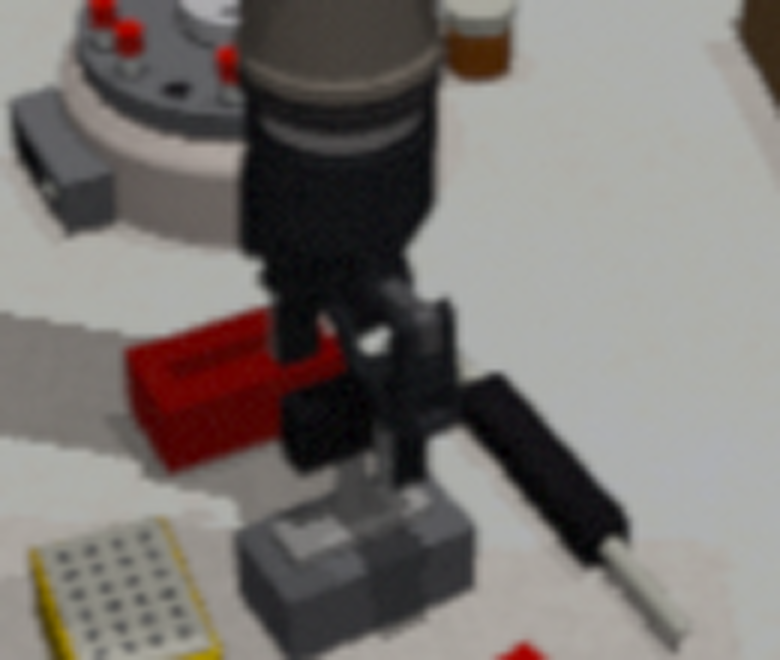

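View pics/w2.png

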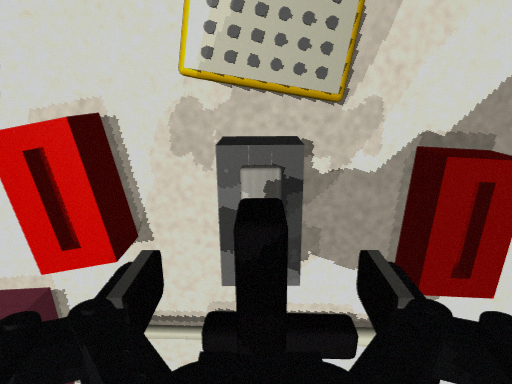

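Handle centred between the fingers (wrist image col ~261). Closing.

>>> send_rows --series '[[[0,0,0],[0,0,0]],[[0,0,0],[0,0,0]],[[0,0,0],[0,0,0]],[[0,0,0],[0,0,0]],[[0,0,0],[0,0,0]],[[0,0,0],[0,0,0]],[[0,0,0],[0,0,0]],[[0,0,0],[0,0,0]]]' --fingers 255 --grip_force 100

```text
clock: 6.4
tcp_pos: [0.4923, -0.1839, 0.0906]
orientation: [1.817, 2.562, 0.0]
contact_force: [-0.4, 0.6, 4.8]
grip_width: 0.0188
```

```bash
python3 - <<'E'
from h import *
o=r.get_obs();print(o)
f=cam("wrist");cv2.imwrite("pics/w3.png",f["frame"][:,:,::-1])
E
```

```text
{'clock': 6.4, 'joints': array([ 0.38348969,  0.42624158, -0.17799565,  2.02161011,  0.11350797,
        0.70230514,  2.04194793]), 'qvel': array([ 2.76016568e-04,  1.42577534e-03, -4.44463957e-04,  8.02715304e-04,
        8.42324153e-05,  1.29252755e-03, -1.30806686e-03]), 'tau': array([ 1.20877689e-01, -4.59088576e+01, -6.97320923e-01, -1.89217615e+01,
        7.99887325e-02, -1.64504615e-01, -4.71190477e-03]), 'tcp_pos': array([ 0.4922845 , -0.18394667,  0.09055641]), 'orientation': array([1.81741299e+00, 2.56190269e+00, 4.06662049e-04]), 'contact_force': array([-0.4342726 ,  0.61189293,  4.75980152]), 'moment': array([ 0.09433458,  0.14509301, -0.00746866]), 'grip_width': 0.018828966496069622}
```

View pics/w3.png

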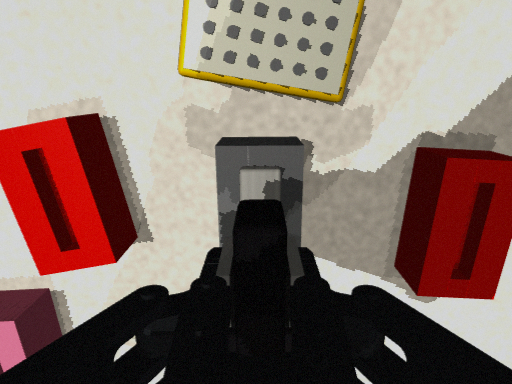

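>>> send_rows --series '[[[0,0,-0.005],[0,0,0]],[[0,0,-0.02],[0,0,0]],[[0,0,-0.025],[0,0,0]],[[0,0,-0.03],[0,0,0]],[[0,0,-0.02],[0,0,0]],[[0,0,0],[0,0,1]],[[0,0,0],[0,0,1]],[[0,0,0],[0,0,1]],[[0,0,0],[0,0,1]],[[0,0,0],[0,0,1]],[[0,0,0],[0,0,1]],[[0,0,0],[0,0,1]],[[0,0,0],[0,0,1]],[[0,0,0],[0,0,1]],[[0.02,-0.006,0],[0,0,0]],[[0.036,-0.008,0],[0,0,0]],[[0.036,-0.008,0],[0,0,0]],[[0.036,-0.008,0],[0,0,0]],[[0.036,-0.008,0],[0,0,0]],[[0.036,-0.008,0],[0,0,0]]]'

```text
clock: 8.95
tcp_pos: [0.5367, 0.0172, 0.1898]
orientation: [-2.659, -1.671, 0.002]
contact_force: [-0.1, 0.8, -2.1]
grip_width: 0.0185
```

>>> send_rows --series '[[[0.036,-0.008,0],[0,0,0]],[[0.036,-0.008,0],[0,0,0]],[[0.036,-0.006,0],[0,0,0]],[[0.019,-0.002,0],[0,0,0]],[[0,0,0],[0,0,0]],[[0,0,0],[0,0,0]],[[0,0,0],[0,0,0]]]'

```text
clock: 9.82
tcp_pos: [0.5706, 0.1391, 0.1902]
orientation: [2.661, 1.668, -0.001]
contact_force: [0.9, -0.4, -2.3]
grip_width: 0.0189
```

```bash
python3 - <<'E'
from h import *
f=cam("wrist");cv2.imwrite("pics/w4.png",cv2.resize(f["frame"][:,:,::-1],None,fx=1.5,fy=1.5));np.savez("w4.npz",**{k:f[k] for k in ["frame","Rm","o","fx","fy","cx","cy"]})
o=r.get_obs();print(o["tcp_pos"],o["orientation"],o["contact_force"],o["moment"],o["grip_width"])
E
```

```text
[0.57067551 0.13943923 0.19032082] [ 2.66116087e+00  1.66866689e+00 -7.21536623e-04] [-0.04616133 -0.22266538 -3.29701909] [-0.01085312  0.03252766  0.02551177] 0.01850540448958897
```

View pics/w4.png

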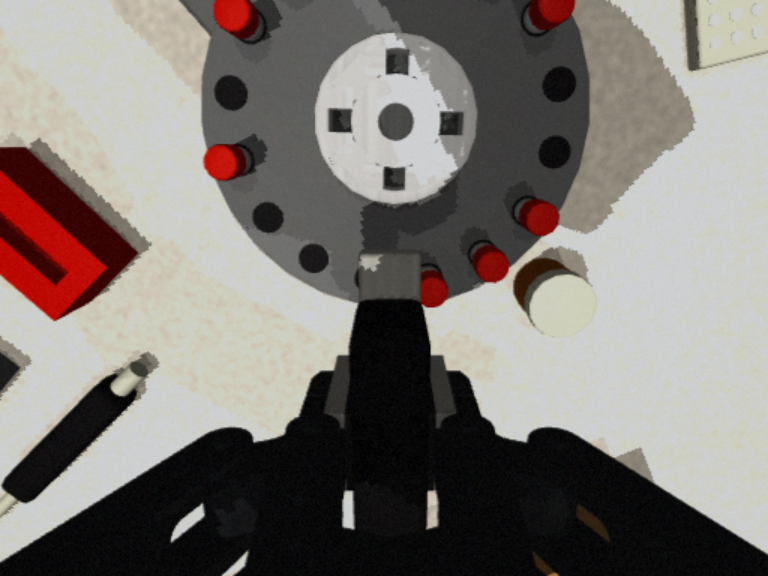

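The ring is clear at (395,120) of the scaled view with its four square holes at (397,62), (451,122), (394,178) and (341,121); the bar's near end is at (390,254). I zoom in for measurement.

```bash
python3 - <<'E'
from h import *
f=dict(np.load("w4.npz"))
crop(f,205,15,325,140,5,"w4c.png")
crop(f,225,150,295,215,8,"w4b.png")
E
```

```text
(no output)
```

View pics/w4c.png

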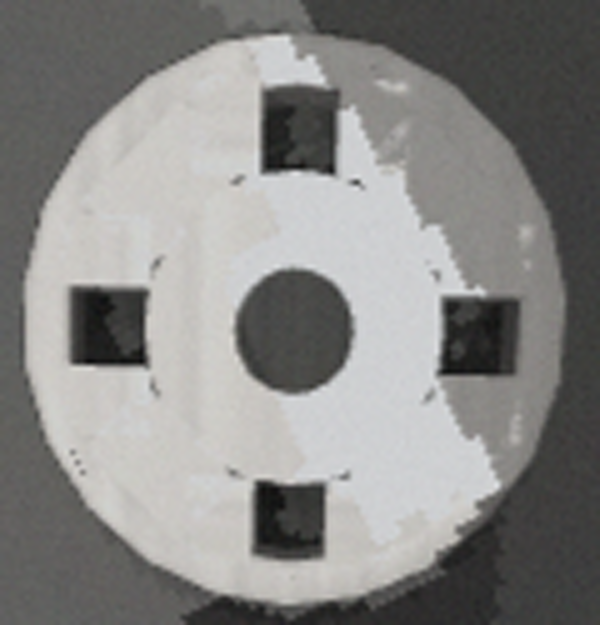

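View pics/w4b.png

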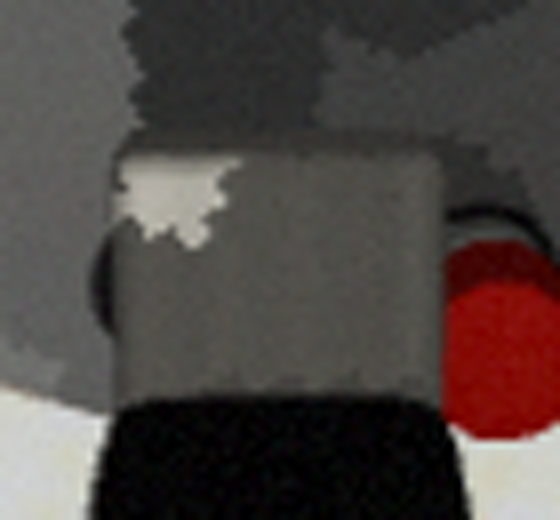

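```bash
python3 - <<'E'
from h import *
f=dict(np.load("w4.npz"))
q=lambda u,v,s,x0,y0:(x0+(u+.5)/s-.5,y0+(v+.5)/s-.5)
L=[(300.5,129.5),(481.5,335.5),(289,519.5),(108.5,326)]
P=np.array([onz(f,*q(u,v,5,205,15),.098) for u,v in L]);c=P.mean(0)
print(P.round(4),c); d1=P[2]-P[0];d2=P[1]-P[3]
print("d",np.linalg.norm(d1),np.linalg.norm(d2),np.rad2deg(np.arctan2(d1[1],d1[0])),np.rad2deg(np.arctan2(d2[1],d2[0])))
print((P[0]+P[2])/2,(P[1]+P[3])/2)
T=np.array([.57067551,.13943923,.19032082]);Rt=R.from_rotvec([2.66116087,1.66866689,-.00072]).as_matrix()
print("yaw",np.rad2deg(np.arctan2(Rt[1,0],Rt[0,0])), Rt.round(4))
a,b=[Rt.T@(onz(f,*q(u,v,8,225,150),T[2]-.0406)-T) for u,v in [(116,153),(444,153)]]
print("bar end tool",a,b,(a+b)/2,np.linalg.norm(a-b)); print("ring in tool",Rt.T@(c-T))
e=Rt.T@(onz(f,*q(280,131,8,225,150),T[2]-.0506)-T);print("lower edge",e)
E
```

```text
[[0.4763 0.1877 0.098 ]
 [0.5097 0.1986 0.098 ]
 [0.5201 0.165  0.098 ]
 [0.4868 0.1542 0.098 ]] [0.4982317  0.17638347 0.098     ]
d 0.049412321424232644 0.049890197463204985 -27.43121452361333 62.77468044843511
[0.4982172  0.17634865 0.098     ] [0.49824621 0.17641828 0.098     ]
yaw 64.17909894041378 [[ 4.356e-01  9.002e-01 -1.000e-04]
 [ 9.002e-01 -4.356e-01 -7.000e-04]
 [-7.000e-04  2.000e-04 -1.000e+00]]
bar end tool [-0.01241942 -0.03289325  0.04060141] [ 0.01061372 -0.0328903   0.04058589] [-0.00090285 -0.03289178  0.04059365] 0.023033142318268356
ring in tool [ 0.00176436 -0.08132199  0.09230242]
lower edge [-0.00090911 -0.03229491  0.05059378]
```

>>> send_rows --series '[[[0.0005,-0.0165,0],[0,0,0]],[[0.0005,-0.0165,0],[0,0,0]],[[0.0005,-0.0165,0],[0,0,0]],[[0.0005,-0.0165,0],[0,0,0]],[[0.0007,-0.0165,0],[0,0,0.3]],[[0,0,0.01],[0,0,0]],[[0,0,0.01],[0,0,0]],[[0,0,0.006],[0,0,0]],[[0,0,0],[0,0,0]],[[0,0,0],[0,0,0]]]'

```text
clock: 11.12
tcp_pos: [0.4979, 0.1792, 0.1643]
orientation: [-2.682, -1.636, -0.0]
contact_force: [-0.4, -1.0, -2.4]
grip_width: 0.0188
```

```bash
python3 - <<'E'
from h import *
o=r.get_obs();print(o["tcp_pos"],o["orientation"],o["contact_force"],o["moment"])
a=o["orientation"];print(np.rad2deg(2*np.arctan2(a[1],a[0])))
s=cam("scene");d=cam("side");crop(s,290,150,400,240,7,"s5.png");crop(d,200,110,290,190,8,"d5.png")
f=cam("wrist");cv2.imwrite("pics/w5.png",f["frame"][:,:,::-1])
E
```

```text
[0.4978728  0.1792145  0.16431817] [-2.68176083e+00 -1.63631638e+00 -2.35992916e-04] [-0.42780027 -1.04350521 -2.43067548] [ 0.03904249  0.03914265 -0.01699722]
-297.21984555228084
```

View pics/s5.png

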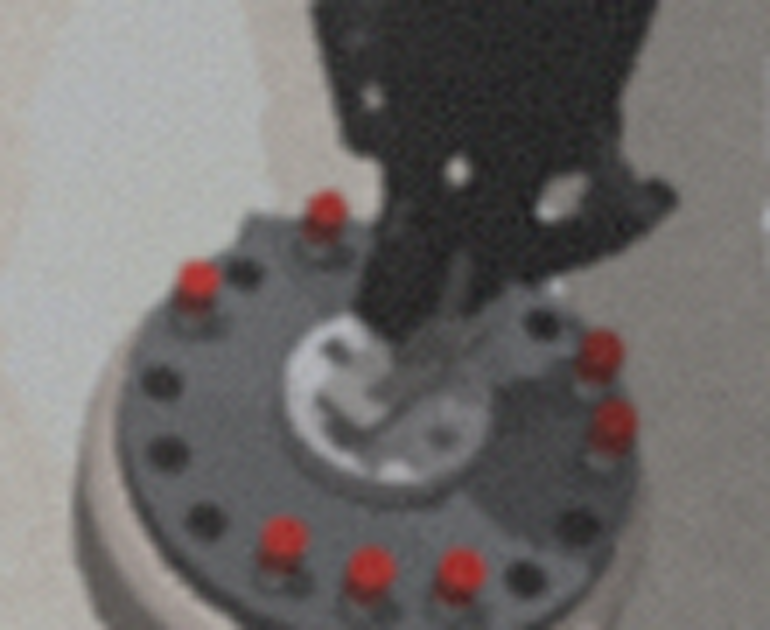

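View pics/d5.png

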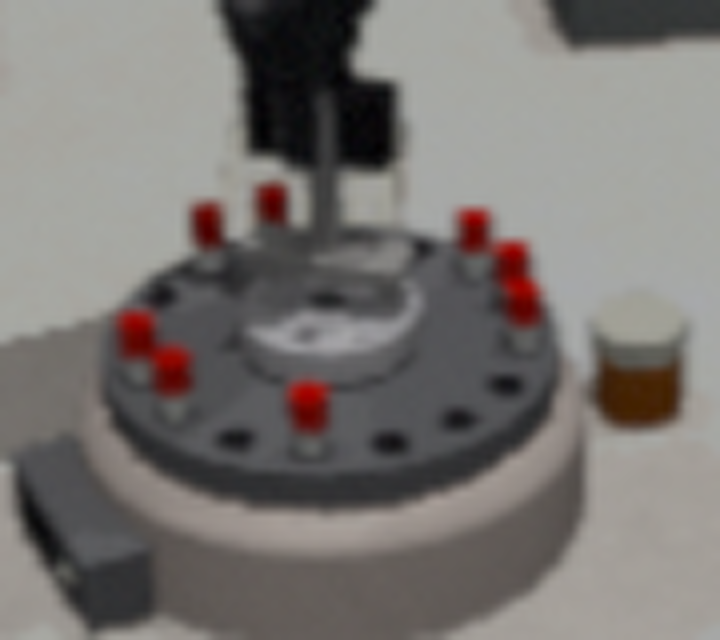

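View pics/w5.png

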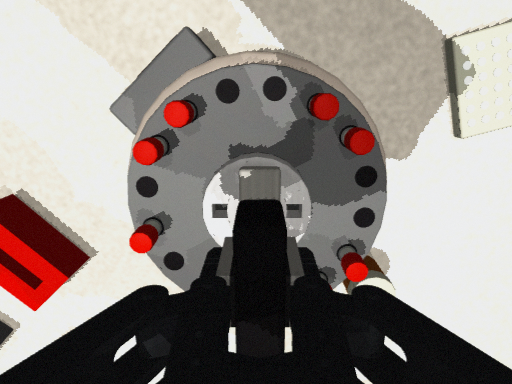

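The wrist view shows the bar end at (260,180) and the ring's side holes at (219,211) and (293,211), so there may be a small lateral offset. I'll measure that.

```bash
python3 - <<'E'
from h import *
f=cam("wrist");np.savez("w5.npz",**{k:f[k] for k in ["frame","Rm","o","fx","fy","cx","cy"]});crop(f,195,145,320,235,6,"w5c.png")
o=r.get_obs();print(o["tcp_pos"],o["clock"])
E
```

```text
[0.49779995 0.17934157 0.16456556] 11.325
```

View pics/w5c.png

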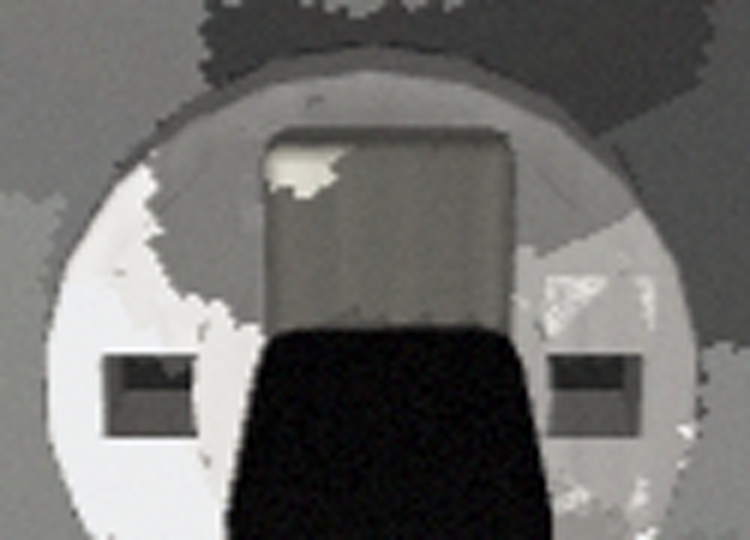

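```bash
python3 - <<'E'
from h import *
f=dict(np.load("w5.npz"));T=np.array([.4978,.1793,.1644])
a=np.array([-2.68176083,-1.63631638,-.00024]);Rt=R.from_rotvec(a).as_matrix()
q=lambda u,v:(195+(u+.5)/6-.5,145+(v+.5)/6-.5)
tl=lambda u,v,z:(Rt.T@(onz(f,*q(u,v),z)-T)).round(4)
h1,h2=tl(150,395.5,.098),tl(595.5,395.5,.098);print("holes",h1,h2,(h1+h2)/2)
zt=T[2]-.0406
b1,b2=tl(265,146,zt),tl(513,146,zt);print("bar",b1,b2,(b1+b2)/2,"->origin y",(b1+b2)[1]/2+.034, tl(389,130,zt-.01))
E
```

```text
holes [-0.0272  0.0015  0.0664] [0.0223 0.0015 0.0664] [-0.00245  0.0015   0.0664 ]
bar [-0.0122 -0.0327  0.0406] [ 0.011  -0.0327  0.0406] [-0.0006 -0.0327  0.0406] ->origin y 0.0013000000000000025 [-0.0006 -0.0321  0.0506]
```

>>> send_rows --series '[[[-0.0018,0,0],[0,0,0]],[[0,0,0],[0,0,0]],[[0,0,0.002],[0,0,0]],[[0,0,0.001],[0,0,0]],[[0,0,0.001],[0,0,0]],[[0,0,0],[0,0,0]]]'

```text
clock: 12.08
tcp_pos: [0.4967, 0.1777, 0.1602]
orientation: [-2.681, -1.637, 0.0]
contact_force: [0.3, 0.5, -2.7]
grip_width: 0.0185
```

>>> send_rows --series '[[[0,0,0.001],[0,0,0]],[[0,0,0.001],[0,0,0]],[[0,0,0.0005],[0,0,0]],[[0,0,0],[0,0,0]]]'

```text
clock: 12.58
tcp_pos: [0.4967, 0.1777, 0.1578]
orientation: [-2.681, -1.637, 0.0]
contact_force: [0.3, -0.4, -2.3]
grip_width: 0.0189
```

>>> send_rows --series '[[[0,0,0.001],[0,0,0]],[[0,0,0.001],[0,0,0]],[[0,0,0],[0,0,0]]]'

```text
clock: 12.95
tcp_pos: [0.4967, 0.1776, 0.1557]
orientation: [-2.681, -1.637, 0.0]
contact_force: [0.4, -0.3, -2.3]
grip_width: 0.0187
```

>>> send_rows --series '[[[0,0,0.001],[0,0,0]],[[0,0,0.001],[0,0,0]],[[0,0,0],[0,0,0]]]'

```text
clock: 13.32
tcp_pos: [0.4967, 0.1777, 0.1537]
orientation: [-2.681, -1.637, 0.0]
contact_force: [1.2, 0.2, -1.9]
grip_width: 0.0189
```

```bash
python3 - <<'E'
from h import *
o=r.get_obs();print(o["tcp_pos"],o["contact_force"],o["moment"])
f=cam("wrist");crop(f,195,145,320,235,6,"w6c.png")
E
```

```text
[0.49667654 0.17769912 0.15370277] [ 1.15864822  0.24307548 -1.92963604] [ 0.01941848  0.02814026 -0.02478781]
```

View pics/w6c.png

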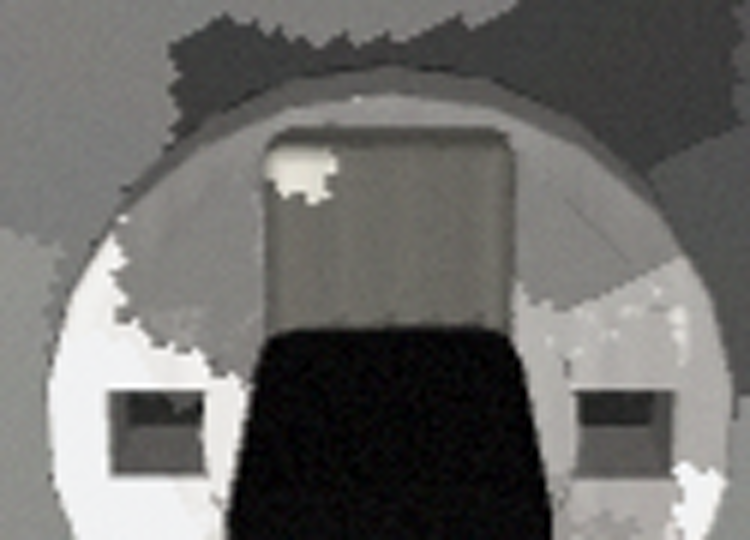

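>>> send_rows --series '[[[0,0,0.001],[0,0,0]],[[0,0,0.001],[0,0,0]],[[0,0,0.001],[0,0,0]],[[0,0,0.0005],[0,0,0]],[[0,0,0],[0,0,0]],[[0,0,0],[0,0,0]]]'

```text
clock: 14.12
tcp_pos: [0.4968, 0.1777, 0.1503]
orientation: [-2.681, -1.637, -0.0]
contact_force: [-0.5, -0.1, -1.4]
grip_width: 0.0186
```

```bash
python3 - <<'E'
from h import *
o=r.get_obs();print(o["tcp_pos"],o["contact_force"],o["moment"])
f=cam("wrist");np.savez("w5.npz",**{k:f[k] for k in ["frame","Rm","o","fx","fy","cx","cy"]});crop(f,195,145,320,235,6,"w7c.png")
E
```

```text
[0.49677872 0.17774186 0.1503446 ] [-0.54843077 -0.12522825 -1.37156821] [ 0.03850283 -0.04302155  0.03482045]
```

View pics/w7c.png

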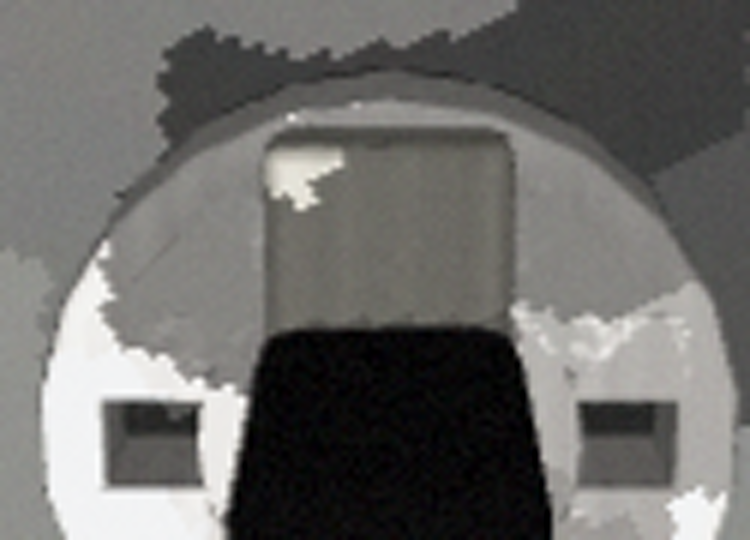

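```bash
python3 - <<'E'
from h import *
f=dict(np.load("w5.npz"));o=r.get_obs();T=o["tcp_pos"];Rt=R.from_rotvec(o["orientation"]).as_matrix()
q=lambda u,v:(195+(u+.5)/6-.5,145+(v+.5)/6-.5)
tl=lambda u,v,z:(Rt.T@(onz(f,*q(u,v),z)-T)).round(4)
h1,h2=tl(153,444.5,.098),tl(628,444.5,.098);print("holes",h1,h2,(h1+h2)/2)
zt=T[2]-.0406
print(tl(389,146,zt),tl(389,130,zt-.01), Rt.round(4))
E
```

```text
holes [-0.0253  0.0017  0.0524] [0.0243 0.0017 0.0524] [-0.0005  0.0017  0.0524]
[-0.0007 -0.0328  0.0406] [-0.0007 -0.0322  0.0506] [[ 4.571e-01  8.894e-01  1.000e-04]
 [ 8.894e-01 -4.571e-01  1.000e-04]
 [ 1.000e-04  1.000e-04 -1.000e+00]]
```

Pins about 8 mm in, spanner centred within 0.3 mm on the ring, and no contact force. I turn clockwise in steps, watching the moment.

>>> send_rows --series '[[[0.0001,0,0],[0,0,0.6]],[[0.0001,0,0],[0,0,0.6]],[[0.0001,0,0],[0,0,0.6]],[[0.0001,0,0],[0,0,0.6]],[[0,0,0],[0,0,0]]]'

```text
clock: 14.8
tcp_pos: [0.497, 0.1781, 0.1503]
orientation: [2.837, 1.348, 0.0]
contact_force: [-0.1, -0.9, -1.7]
grip_width: 0.0186
```

```bash
cat > st.py <<'E'
from h import *
o=r.get_obs();a=o["orientation"];print(o["clock"],o["tcp_pos"].round(5),(np.rad2deg(2*np.arctan2(a[1],a[0]))%360).round(2),o["contact_force"].round(2),o["moment"].round(3),o["joints"][6].round(3))
E
python3 st.py
```

```text
14.8 [0.49696 0.17806 0.15032] 50.84 [-0.13 -0.86 -1.74] [-0.065 -0.008  0.109] 0.35
```

>>> send_rows --series '[[[0.0001,0,0],[0,0,0.6]],[[0.0001,0,0],[0,0,0.6]],[[0.0001,0,0],[0,0,0.6]],[[0.0001,0,0],[0,0,0.6]],[[0.0001,0,0],[0,0,0.6]],[[0.0001,0,0],[0,0,0.6]],[[0.0001,0,0],[0,0,0.6]],[[0,0,0],[0,0,0]]]'

```text
clock: 15.8
tcp_pos: [0.4976, 0.1786, 0.1504]
orientation: [-3.035, -0.81, -0.001]
contact_force: [0.9, 0.7, -2.3]
grip_width: 0.0187
```

```bash
python3 st.py; python3 - <<'E'
from h import *
f=cam("wrist");crop(f,195,120,320,235,6,"w8c.png")
E
```

```text
15.8 [0.49761 0.1786  0.15037] 29.88 [ 0.94  0.74 -2.32] [ 0.048 -0.15   0.1  ] 0.015
```

View pics/w8c.png

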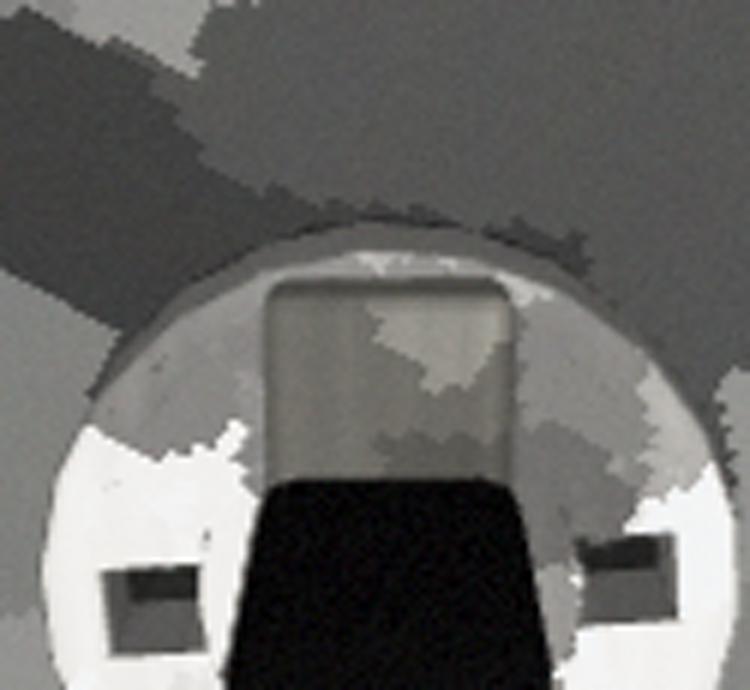

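The ring follows with about 3.7° lag, which is the play (left hole at (152,610), right at (628,580)). Continuing more slowly.

>>> send_rows --series '[[[0.0001,0,0],[0,0,0.6]],[[0.0001,0,0],[0,0,0.6]],[[0.0001,0,0],[0,0,0.6]],[[0,0,0],[0,0,0.2]],[[0,0,0],[0,0,0]]]'

```text
clock: 16.48
tcp_pos: [0.4979, 0.1788, 0.1504]
orientation: [-3.094, -0.542, -0.001]
contact_force: [1.2, -0.2, -2.5]
grip_width: 0.0189
```

```bash
python3 st.py
```

```text
16.475 [0.49794 0.17876 0.15038] 19.87 [ 1.22 -0.16 -2.53] [ 0.133 -0.276  0.194] -0.144
```

>>> send_rows --series '[[[0,0,0],[0,0,0.2]],[[0,0,0],[0,0,0.2]],[[0,0,0],[0,0,0]]]'

```text
clock: 16.85
tcp_pos: [0.498, 0.1787, 0.1504]
orientation: [-3.104, -0.486, -0.001]
contact_force: [2.0, 0.1, -2.6]
grip_width: 0.0186
```

```bash
python3 st.py
```

```text
16.85 [0.49796 0.17871 0.15039] 17.78 [ 2.    0.12 -2.61] [ 0.17  -0.511  0.183] -0.178
```

```bash
python3 - <<'E'
from h import *
f=cam("wrist");crop(f,195,120,320,235,6,"w9c.png")
np.savez("w9.npz",**{k:f[k] for k in ["frame","Rm","o","fx","fy","cx","cy"]})
E
python3 st.py
```

```text
16.9 [0.49795 0.17874 0.15039] 17.81 [ 1.65  0.94 -2.82] [ 0.192 -0.531  0.154] -0.177
```

View pics/w9c.png

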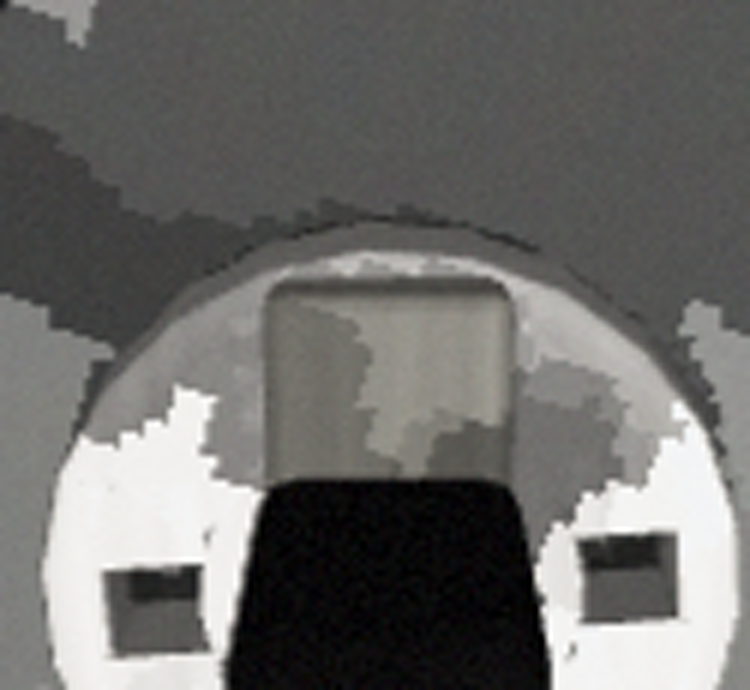

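>>> send_rows --series '[[[0.0003,0,0],[0,0,0.2]],[[0,0,0],[0,0,0.2]],[[0,0,0],[0,0,0]]]'

```text
clock: 17.27
tcp_pos: [0.4981, 0.1788, 0.1504]
orientation: [-3.112, -0.431, -0.0]
contact_force: [1.5, 0.4, -2.7]
grip_width: 0.0192
```

```bash
python3 st.py
```

```text
17.275 [0.49809 0.17879 0.15036] 15.78 [ 1.55  0.41 -2.72] [ 0.236 -0.449  0.134] -0.21
```

>>> send_rows --series '[[[0.0001,0,0],[0,0,0.2]],[[0,0,0],[0,0,0.2]],[[0,0,0],[0,0,0]]]'

```text
clock: 17.65
tcp_pos: [0.4982, 0.1788, 0.1504]
orientation: [-3.119, -0.377, -0.0]
contact_force: [1.1, 0.7, -2.6]
grip_width: 0.0186
```

```bash
python3 st.py
```

```text
17.65 [0.49816 0.1788  0.15036] 13.78 [ 1.08  0.68 -2.59] [ 0.187 -0.421  0.13 ] -0.241
```

>>> send_rows --series '[[[0.0001,0,0],[0,0,0.2]],[[0,0,0],[0,0,0.2]],[[0,0,0],[0,0,0]]]'

```text
clock: 18.02
tcp_pos: [0.4982, 0.1788, 0.1504]
orientation: [-3.125, -0.322, -0.0]
contact_force: [1.0, 0.7, -1.9]
grip_width: 0.0188
```

```bash
python3 st.py
```

```text
18.025 [0.49823 0.17882 0.15035] 11.78 [ 1.03  0.68 -1.85] [ 0.168 -0.422  0.186] -0.273
```

>>> send_rows --series '[[[0.0001,0,0],[0,0,0.2]],[[0,0,0],[0,0,0.2]],[[0,0,0],[0,0,0]]]'

```text
clock: 18.4
tcp_pos: [0.4983, 0.1788, 0.1503]
orientation: [-3.13, -0.268, -0.0]
contact_force: [1.3, 0.2, -1.2]
grip_width: 0.0188
```

```bash
python3 st.py
```

```text
18.4 [0.49832 0.17883 0.1503 ] 9.78 [ 1.33  0.22 -1.23] [ 0.236 -0.35   0.168] -0.305
```

>>> send_rows --series '[[[0,0,0],[0,0,0.2]],[[0,0,0],[0,0,0]]]'

```text
clock: 18.65
tcp_pos: [0.4983, 0.1788, 0.1503]
orientation: [3.132, 0.241, 0.0]
contact_force: [1.2, 1.6, -1.1]
grip_width: 0.0186
```

```bash
python3 st.py
```

```text
18.65 [0.49833 0.17882 0.15031] 8.81 [ 1.23  1.62 -1.09] [ 0.214 -0.377  0.432] -0.321
```

>>> send_rows --series '[[[0,0,0],[0,0,0.2]],[[0,0,0],[0,0,0]]]'

```text
clock: 18.9
tcp_pos: [0.4984, 0.1789, 0.1503]
orientation: [3.134, 0.215, 0.0]
contact_force: [1.8, 0.0, -1.2]
grip_width: 0.0186
```

```bash
python3 st.py;python3 - <<'E'
from h import *
f=cam("wrist");crop(f,195,120,320,235,6,"w10c.png")
E
```

```text
18.9 [0.49837 0.17886 0.15035] 7.84 [ 1.77  0.01 -1.21] [ 0.16  -0.455  0.835] -0.336
```

View pics/w10c.png

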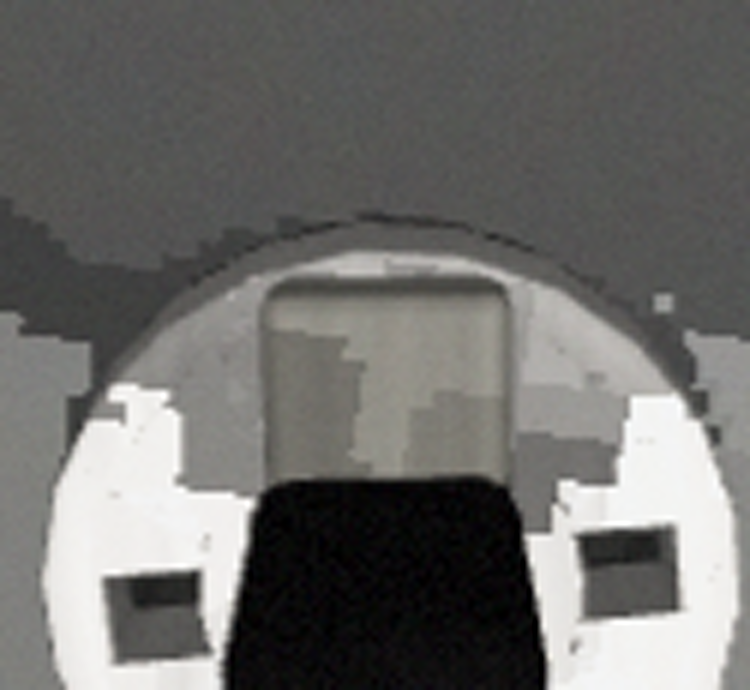

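The moment rose 0.17 → 0.43 → 0.84 N·m and the ring now lags 5.3°, so it is against the stop. I back off by 5° to free the pins.

>>> send_rows --series '[[[0,0,0],[0,0,-0.3]],[[0,0,0],[0,0,-0.3]],[[0,0,0],[0,0,-0.4]],[[0,0,0],[0,0,0]],[[0,0,0],[0,0,0]]]'

```text
clock: 19.58
tcp_pos: [0.4981, 0.1786, 0.1501]
orientation: [3.122, 0.349, -0.001]
contact_force: [0.4, -0.4, -2.3]
grip_width: 0.0188
```

```bash
python3 st.py;python3 - <<'E'
from h import *
f=cam("wrist");crop(f,195,120,320,235,6,"w11c.png")
E
```

```text
19.575 [0.49806 0.17857 0.15014] 12.76 [ 0.37 -0.38 -2.34] [-0.03  -0.017  0.028] -0.257
```

View pics/w11c.png

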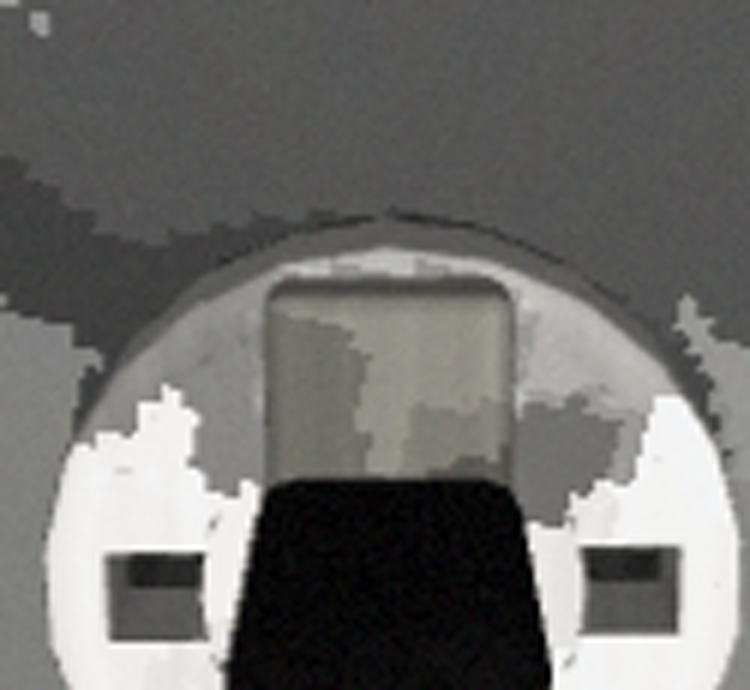

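Spanner free and aligned with the ring, zero moment; the ring has turned about 50° in total. Lifting out and returning.

>>> send_rows --series '[[[0,0,-0.002],[0,0,0]],[[0,0,-0.004],[0,0,0]],[[0,0,-0.006],[0,0,0]],[[0,0,-0.013],[0,0,0]],[[0,0,-0.02],[0,0,0]],[[-0.0043,0.0176,0],[0,0,0]],[[-0.0086,0.0352,0],[0,0,0]],[[-0.0086,0.0352,0],[0,0,0]],[[-0.0086,0.0352,0],[0,0,0]],[[-0.0086,0.0352,0],[0,0,0]],[[-0.0086,0.0352,0],[0,0,0]],[[-0.0086,0.0352,0],[0,0,0]],[[-0.0086,0.0352,0],[0,0,0]],[[-0.0086,0.0352,0],[0,0,0]],[[-0.0086,0.0352,0],[0,0,0]],[[-0.0043,0.0176,0],[0,0,0]],[[0,0,0],[0,0,-1]],[[0,0,0],[0,0,-1]],[[0,0,0],[0,0,-1]],[[0,0,0],[0,0,-1]]]'

```text
clock: 22.12
tcp_pos: [0.491, -0.1847, 0.1948]
orientation: [-3.013, -0.889, 0.002]
contact_force: [0.0, -0.0, -2.8]
grip_width: 0.0187
```

>>> send_rows --series '[[[0,0,0],[0,0,-1]],[[0,0,0],[0,0,-1]],[[0,0,0],[0,0,-1]],[[0,0,0],[0,0,-1]],[[0,0,0],[0,0,-1]],[[0,0,0],[0,0,-1]],[[0,0,0],[0,0,-1]],[[0,0,0],[0,0,-1]],[[0,0,0],[0,0,-1]],[[0,0,0],[0,0,-1]],[[0,0,0],[0,0,-1]],[[0,0,0],[0,0,-1]],[[0,0,0],[0,0,-1]],[[0,0,0],[0,0,-1]],[[0,0,0],[0,0,-1]],[[0,0,0],[0,0,-0.3]],[[0,0,0],[0,0,0]],[[0,0,0],[0,0,0]]]'

```text
clock: 24.38
tcp_pos: [0.4922, -0.1837, 0.1952]
orientation: [-1.819, -2.561, 0.0]
contact_force: [-0.7, 0.0, -1.9]
grip_width: 0.0184
```

```bash
python3 st.py;python3 - <<'E'
from h import *
f=cam("wrist");cv2.imwrite("pics/w12.png",cv2.resize(f["frame"][:,:,::-1],None,fx=1.5,fy=1.5))
s=cam("scene");crop(s,290,160,400,260,6,"s12.png")
E
```

```text
24.375 [ 0.49219 -0.18374  0.19521] 109.23 [-0.7   0.03 -1.91] [-0.032  0.025 -0.005] 2.103
```

View pics/w12.png

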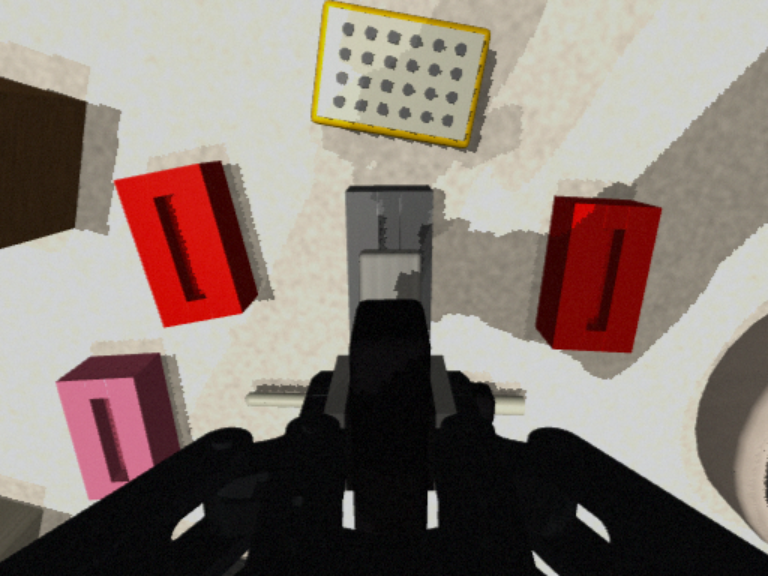

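View pics/s12.png

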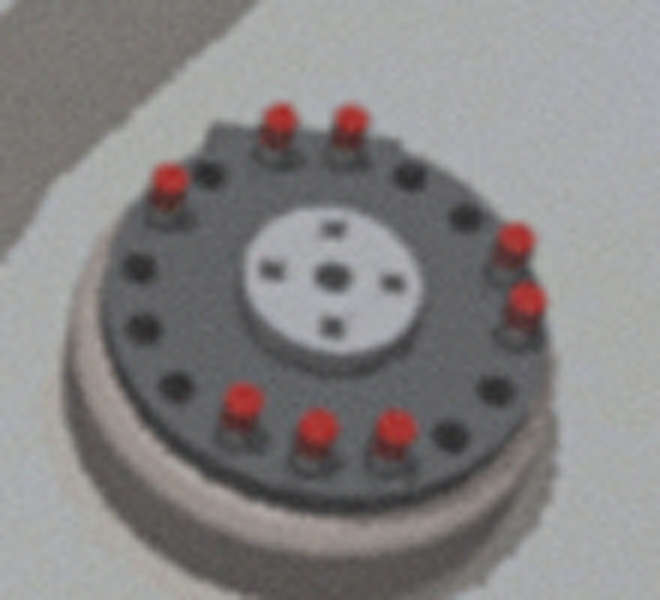

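The tray's tubes have not moved (same pixels as at the start) and the ring's holes have turned to a cross. The spanner is back over the grey stand, so I lower it.

>>> send_rows --series '[[[0,0,0.015],[0,0,0]],[[0,0,0.025],[0,0,0]],[[0,0,0.025],[0,0,0]],[[0,0,0.02],[0,0,0]],[[0,0,0.006],[0,0,0]],[[0,0,0.003],[0,0,0]],[[0,0,0.003],[0,0,0]],[[0,0,0.003],[0,0,0]],[[0,0,0],[0,0,0]]]'

```text
clock: 25.6
tcp_pos: [0.4924, -0.1835, 0.0954]
orientation: [1.818, 2.562, 0.0]
contact_force: [-0.1, -0.3, -2.9]
grip_width: 0.0184
```

>>> send_rows --series '[[[0,0,0.002],[0,0,0]],[[0,0,0.001],[0,0,0]],[[0,0,0.001],[0,0,0]],[[0,0,0.0005],[0,0,0]],[[0,0,0],[0,0,0]],[[0,0,0],[0,0,0]]]'

```text
clock: 26.35
tcp_pos: [0.4924, -0.1835, 0.0908]
orientation: [1.818, 2.562, 0.0]
contact_force: [0.0, -0.1, -2.7]
grip_width: 0.0189
```

```bash
python3 st.py;python3 - <<'E'
from h import *
f=cam("wrist");crop(f,200,120,320,220,6,"w13.png")
E
```

```text
26.35 [ 0.49245 -0.18352  0.09082] 109.3 [ 0.03 -0.15 -2.69] [-0.03   0.046  0.02 ] 2.076
```

View pics/w13.png

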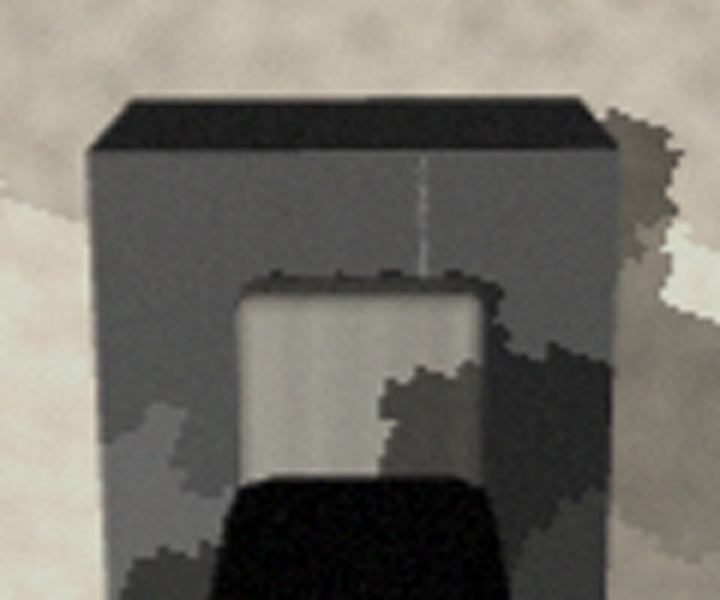

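>>> send_rows --series '[[[0,0,0.0004],[0,0,0]],[[0,0,0.0003],[0,0,0]],[[0,0,0],[0,0,0]],[[0,0,0],[0,0,0]]]'

```text
clock: 26.9
tcp_pos: [0.4925, -0.1836, 0.0906]
orientation: [1.818, 2.562, 0.0]
contact_force: [-1.8, -0.7, 5.1]
grip_width: 0.019
```

Seated with a light upward force, so I release.

>>> send_rows --series '[[[0,0,0],[0,0,0]],[[0,0,0],[0,0,0]],[[0,0,0],[0,0,0]],[[0,0,0],[0,0,0]],[[0,0,0],[0,0,0]],[[0,0,0],[0,0,0]],[[0,0,0],[0,0,0]],[[0,0,0],[0,0,0]]]' --fingers 0 --grip_force 20

```text
clock: 27.9
tcp_pos: [0.4924, -0.1835, 0.0901]
orientation: [1.818, 2.562, 0.0]
contact_force: [-0.4, 0.8, 0.1]
grip_width: 0.0855
```

>>> send_rows --series '[[[0,0,-0.01],[0,0,0]],[[0,0,-0.02],[0,0,0]],[[0,0,-0.03],[0,0,0]],[[0,0,-0.03],[0,0,0]],[[0,0,-0.03],[0,0,0]],[[0,0,-0.02],[0,0,0]],[[0,0,0],[0,0,0]],[[0,0,0],[0,0,0]],[[0,0,0],[0,0,0]],[[0,0,0],[0,0,0]]]'

```text
clock: 29.15
tcp_pos: [0.492, -0.1834, 0.2293]
orientation: [-1.817, -2.561, 0.001]
contact_force: [-0.2, -0.0, -0.8]
grip_width: 0.0855
```

```bash
python3 st.py;python3 - <<'E'
from h import *
f=cam("wrist");crop(f,210,100,320,240,4,"w14.png");d=cam("side");cv2.imwrite("pics/d14.png",cv2.resize(d["frame"][:,:,::-1],None,fx=1.5,fy=1.5))
E
```

```text
29.15 [ 0.49202 -0.18339  0.22931] 109.3 [-0.17 -0.05 -0.82] [ 0.026 -0.004  0.037] 2.111
```

View pics/w14.png

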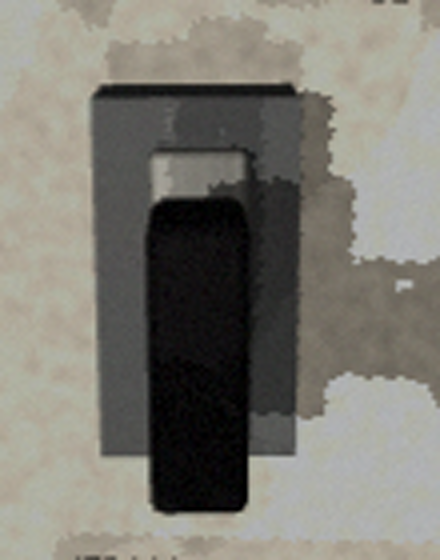

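View pics/d14.png

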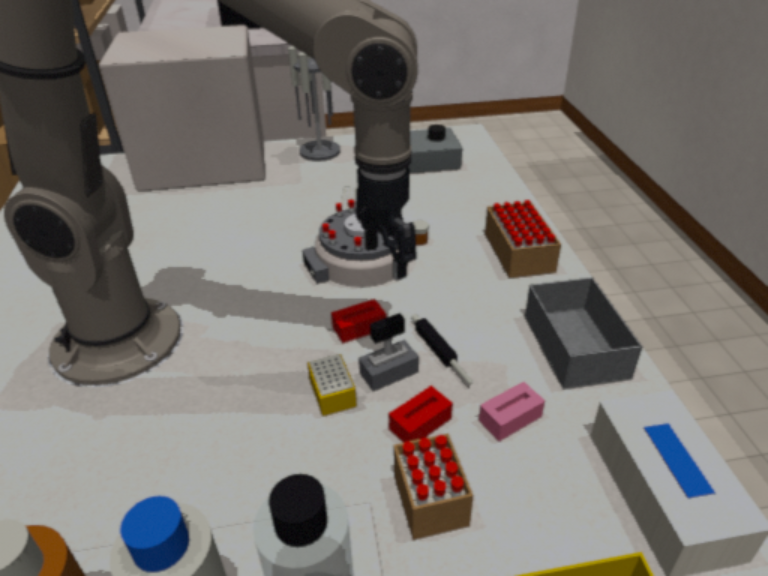

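```bash
python3 - <<'E'
from h import *
s=cam("scene")
P=np.array([onz(s,290+(u+.5)/6-.5,160+(v+.5)/6-.5,.098) for u,v in [(333,229),(394,284),(331,327),(272,270)]])
for a,b in [(0,2),(3,1)]:
    d=P[b]-P[a];print(np.rad2deg(np.arctan2(d[1],d[0])))
r.hand_in()
E
```

```text
13.390041118992395
103.35431706748768
the job is handed in; nothing more can be done
```

I took the spanner from the grey stand, put both pins about 8 mm into a pair of opposite ring holes, and turned the ring clockwise to its stop. I then put the spanner back in its stand, released it and handed the job in at about 29 s.

**Ring:** While turning, the wrist moment rose from 0.17 to 0.84 N·m and the ring stopped following, so I read it as home. After I backed off 5° the moment was zero. The final camera view puts the holes at about 13.4°/103.4°, against 12.9° to 13.5° from the wrist view while the spanner was still in the ring. So the ring stayed at the stop, about 50° (0.88 rad) from where it started. The ring joint itself cannot be read, so "home" rests on the stop contact and these angles. The tray did not turn.

**Force at the stop:** The 0.84 N·m corresponds to roughly 33 N summed over the pins, which is under the 40 N limit but closer than I wanted. It came from a last 1° step after the moment had already started to rise.

**Spanner and bystanders:** The last views show the spanner upright in the grey stand with its bar flat, the gripper open about 140 mm above its grip height, and about 1 N or less on the tool. The bystanders I could see in the last pictures show no visible displacement; I did not measure them, and part of the bench was out of view.

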